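# Cover the dominoes and uncap the glass cleaner

### The arm

A 7-joint arm with a two-finger parallel gripper is mounted at the origin on the work surface. World frame = base frame: x ahead of the robot, y to its left, z up, the work surface at z = 0. Lengths are in m, angles in rad, forces in N, time in s.
With the tool pointing down it reaches from about 0.425 to 0.875 m from the base axis. Payload 4.7 kg.
Tool frame: the origin (TCP) lies on the centre line of the jaws, within the pads' length; the fingertips stand ahead of it and the grasp point (between the pads) lies 8 mm behind it (ctrl.finger_overhang is the x of the fingertips in the tool frame, in m); x points along the fingers, z is the direction in which the jaws open and shut, and the axes are right-handed (so a half turn about x gives the same grasp; the last joint's range is limited). The gripper opens to 87 mm and grips with 3 to 60 N. Pads are 19 mm wide; open, the fingers measure 117 mm over their backs; the gripper's body (75 mm by 190 mm) begins 51 mm behind the grasp point.
Start: joints at [-1.224, 0.321, -0.07, 1.45, 0.023, 1.371, -0.057], TCP at [0.212, 0.614, 0.234] pointing down, gripper open.
Joint ranges: [-2.86, 2.86], [-0.3, 2.09], [-1.38, 1.24], [0.06, 2.45], [-1.56, 4.7], [0.09, 2.05], [-2.69, 2.69]. Speed limits (rad/s): [2.57, 2.57, 3.14, 3.14, 3.14, 3.14, 3.14].

### API

Orientations are given as a rotation vector (axis times angle).
In Python, from bench import readout, viewer, job, nets, ctrl gives the robot as it stands.
- The arm moves only by the shell command python3 -m creep 'ROWS' [FORCE]. ROWS is JSON, a list of rows, each an object with "linear": the shift along the tool's x, y, z in m, a list of three; "twist": the turn, a rotation vector about the tool's x, y, z in degrees, a list of three; "fingers": the gripper's target within -1 to 1 (shut at 1, half-way at 0, fully open at -1). A call has 1 to 8 rows; each row is the pose to reach, as a shift and turn from the pose commanded when the call began, along the tool's axes at that moment; what a row does not reach only later rows make up. A row lasts 1/12 s, in which the tool goes at most 41.7 mm and 7.16 degrees, less where a joint would pass 70% of its speed; a pose out of reach is approached as far as the arm can. A call with a gripper value outside its range is refused whole. The fingers move at their own pace and stop on an object; FORCE is the grip in N (left out, the last holds). Time passes only in rows, so rows that repeat a pose let the fingers close. It gives the time, the measured TCP pose, the force and the opening at its end, in the units of the state.
- readout.get_state(): the state, without advancing time (a new reading comes with each control period).
- viewer.get_image(name): name is "side" or "top" or "wrist"; returns (picture, depth): 420x560x3 uint8, red, green, blue; 420x560 float32, m along the optical axis (not along the pixel's ray), 0 where there is no reading.
- viewer.camera_params(name): a dict with "K" (3x3 intrinsics, pixels), "cam_to_world" (4x4, takes a point from camera to world coordinates). Camera axes: x right, y down, z forward; pixel columns grow to the right and rows downward; lengths in m; the calibration is good to about 2 mm. A picture is of the moment at which its call begins: read the wrist's pose just before it. camera_params takes no time and is no camera call; for the wrist camera it gives the pose at the moment of the call.
- job.close_job(): hands the job in, once; it reports no verdict.
Trained networks look in the newest picture that a camera, given by its name, has taken for a name from the list of things; names that differ only in an ending like _2 or _b are one class to them, and where a whole thing is asked for, a point or a joint stands for the part that bears it (a point fixed in the world has none). Each returns a list of dicts, best first, with "conf" (0 to 1); they miss things now and then, are a little off and sometimes report something else, mostly with a low value. They report only what shows in the picture. A call takes as long as a camera call. They do not tell look-alikes from the thing itself.
- nets.boxes_of(camera, label): "centre" ([x, y, z] in m, in world coordinates, good to about 4 mm: the middle of the surface that is visible of it).
- nets.place_of(camera, label): "centre" ([x, y, z] in m, in world coordinates, good to about 4 mm: a listed point, or the origin of a listed thing).
The state is a dict: "time": time; "joint_positions": joint angles; "qd": joint speeds; "joint_torque": joint torques, N m; "position": TCP position; "tool_rot": TCP orientation; "ft_force": force on the tool from outside, world axes, zero at the start; "torque": the same for the moment, N m; "grip_width": opening from 0.0 (shut) to 1.0 (fully open).
Only numpy, scipy, OpenCV 4.12 (cv2) and the standard library are available. Lean on these libraries where they do the work, as an engineer would, in place of code of your own. Each camera call takes 0.05 s, during which the arm holds its last target.

### The job

The glass table is about to be wiped. First slide the cover of the black domino box fully shut so that the dominoes stay dry; then press the red safety cap of the cleaner bottle down, keep it pressed while you twist it anticlockwise (seen from above) until it comes free of its catches, and lift it off. Finish while still holding the cap level, a few centimetres straight above the open bottle; the bottle stays standing in its caddy, and the tumbler, saucer, spoon and timer are left where they are.

Things in the scene. Friction and masses are not known exactly. Their poses are not given: they have to be found in the camera images.
- domino_box: Black wooden domino box, 184 long (x) x 66 wide (y) x 44 mm high, full of ivory dominoes, too heavy to shift (does not move). Origin: centre of its underside. Its slide cover runs along its own x axis in grooves just under the rim and sticks out past the -x end while it is open; it shuts towards the box's +x.
- domino_cover (a joint): How far the black flat cover (178 x 52 x 5 mm, top face 41.5 mm above the table) stands open, in m: 0 = fully shut against its end stop, up to 0.115 = open. It slides stiffly (about 1.5 N of friction) and stays where it is left.
- cover_pull (a point): Middle of the top of the brown wooden pull bar on the cover: 14 mm thick along the slide (box x), 36 mm across, standing 16 mm up from the cover (its top 57.5 mm above the table). It moves with the cover and lies 62 mm from the box's centre towards the box's -x when shut, and further by the joint value when open.
- caddy: Blue-grey plastic cleaning caddy with rubber feet, does not move; walls 62 mm high. Origin: underside, below the centre of the square well (71 mm inside, floor 4 mm thick) in which the bottle stands; from there it reaches 40 mm to its -x and to either side, and 145 mm to its +x, where a sponge and a brush (up to 66 mm high) are stowed.
- bottle: Pale cleaner bottle with blue label panels, 68 mm square, standing upright and loose (1.5 mm play a side) in the caddy's square well, which keeps it from turning; about 0.55 kg. Origin: centre of its underside. Square up to 112 mm, then a shoulder up to 124 mm, then a round neck; the rim of the mouth is 145 mm above its underside.
- bottle_mouth (a point): Centre of the bottle's mouth, at the rim of the neck, 145 mm above the bottle's underside.
- cap: Red round push-and-turn safety cap, 52 mm in diameter, 32 mm high, upright sides, white arrows on top, 40 g. Origin: centre of its lower edge, z up. Locked on, its lower edge is 136.5 mm and its top 168.5 mm above the bottle's underside. Three lugs inside sit behind safety teeth on the neck: not pressed, it only wiggles by 3 degrees, and pulling it lifts the bottle.
- cap_top (a point): Centre of the cap's top face. To open: push down about 5 mm (springy: 4.5 N at first, 11 N at 4.5 mm, end stop at 6 mm and 13.5 N) and, kept down, turn anticlockwise seen from above. It is free between 42 and 83 degrees of turn (aim for 62; a stop blocks it at about 85). Let up there, its spring raises it 2.5 mm and it lifts straight off.
- tumbler: Empty clear glass tumbler, 74 mm wide at the rim, 105 mm high; origin: centre of its underside. Leave it alone.
- saucer: White ceramic saucer, 140 mm wide, 20 mm high; origin: centre of its underside. Leave it alone.
- spoon: Stainless steel spoon, 150 mm long, lying flat along its x; origin: on the table under it, near its middle. Leave it alone.
- timer: Black game timer with two dials and chrome press buttons, 50 (x) x 130 (y) x 78 mm high; origin: centre of its underside. Leave it alone.
Not all that is in view belongs to the job. Leave any green or pink look-alike of the domino_box alone.

How it is judged:
By the outcome, as a careful person would: the job done as asked, in the order asked, and still so for the second after the job is handed in, while the arm keeps its last pose, push and grip.
It also fails if it takes over 54 s, if anything falls off the work surface, if the arm or the gripper's body presses on something with over 40 N, if the wrist force passes 120 N, or if a joint passes its speed limit or range.

## Working session

There is one attempt and no reset: what is moved stays moved. The work goes in short steps, Python scripts to look and compute and a shell command to move; the robot and the scene stay as the last step left them, time stands still between calls to the robot, and variables do not carry over. Pictures are saved under pics/ and viewed, and the job is handed in when it is done.

```bash
mkdir -p pics; ls; python3 - <<'E'
from bench import readout, viewer, job, nets, ctrl
import cv2, numpy as np
s=readout.get_state(); print(s); print(ctrl.finger_overhang)
for n in ("top","side","wrist"):
    im,d=viewer.get_image(n); cv2.imwrite(f"pics/{n}0.png",im[:,:,::-1]); np.savez(f"pics/{n}0.npz",im=im,d=d,**viewer.camera_params(n))
    p=viewer.camera_params(n); print(n,p["K"].round(1).tolist(),p["cam_to_world"].round(3).tolist())
E
```

```text
pics
{'time': 0.0, 'joint_positions': array([-1.22385182,  0.32182326, -0.07006089,  1.45168833,  0.02264087,
        1.37075942, -0.05687115]), 'qd': array([ 4.22127989e-04, -5.19633107e-04,  2.25134068e-03, -1.33744287e-03,
        7.85450286e-04, -6.41973083e-05, -1.48608103e-03]), 'joint_torque': array([-1.26451181e-03, -4.91286635e+01, -4.04450800e-01, -3.12524414e+01,
       -6.38622791e-02,  4.38528636e-02,  1.78312166e-04]), 'position': array([0.21227796, 0.61380401, 0.23245444]), 'tool_rot': array([-0.96184933,  1.34995062,  0.95984159]), 'ft_force': array([ 0.38011599, -0.078387  , -0.96272633]), 'torque': array([-0.0203575 , -0.0125107 , -0.02029976]), 'grip_width': 1.001378652880809}
0.011
top [[504.0, 0.0, 285.4], [0.0, 504.0, 207.4], [0.0, 0.0, 1.0]] [[0.02, -0.985, 0.169, 0.359], [-1.0, -0.02, 0.005, 0.129], [-0.001, -0.169, -0.986, 1.469], [0.0, 0.0, 0.0, 1.0]]
side [[529.9, 0.0, 288.8], [0.0, 529.9, 214.7], [0.0, 0.0, 1.0]] [[0.993, -0.074, 0.094, 0.451], [-0.119, -0.542, 0.832, -0.988], [-0.01, -0.837, -0.547, 0.881], [0.0, 0.0, 0.0, 1.0]]
wrist [[372.8, 0.0, 279.8], [0.0, 372.8, 207.3], [0.0, 0.0, 1.0]] [[0.326, 0.916, 0.234, 0.147], [0.945, -0.316, -0.081, 0.636], [-0.001, 0.248, -0.969, 0.384], [0.0, 0.0, 0.0, 1.0]]
```

View pics/top0.png

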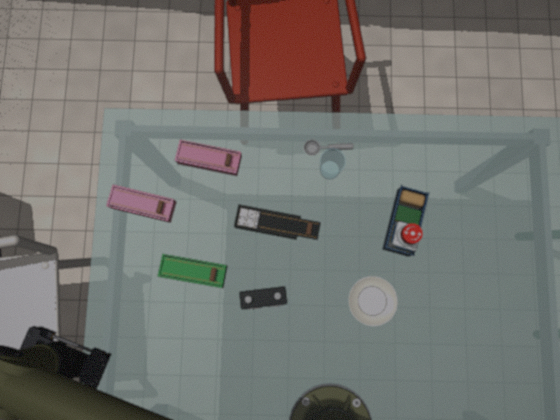

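View pics/side0.png

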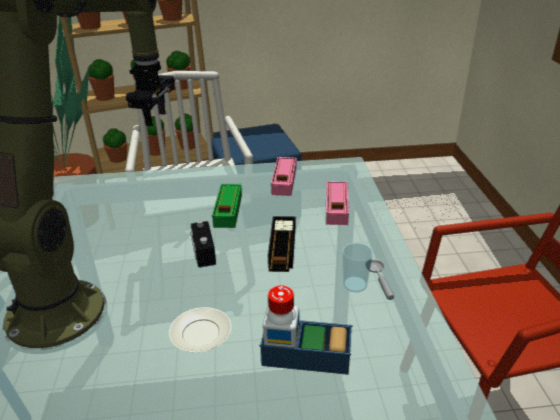

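```bash
python3 - <<'E'
from bench import readout, viewer, job, nets, ctrl
for c in ("top","side"):
  for l in ("domino_box","cover_pull","cap_top","caddy","bottle","tumbler","timer"):
    print(c,l,[(r["centre"] if isinstance(r["centre"],list) else r["centre"].round(4).tolist(),round(r["conf"],2)) for r in nets.place_of(c,l)])
print(readout.get_state()["time"])
E
```

```text
top domino_box [([0.6108, 0.5549, -0.0019], 0.76), ([0.7473, 0.3712, 0.0037], 0.72), ([0.5644, 0.1872, -0.005], 0.66)]
top cover_pull [([0.543, 0.0645, 0.0608], 0.69), ([0.4105, 0.3314, 0.0598], 0.6), ([0.7398, 0.302, 0.0557], 0.59), ([0.5214, -0.1882, 0.0054], 0.4)]
top cap_top [([0.5234, -0.1947, 0.1714], 0.61)]
top caddy [([0.5219, -0.1978, 0.0045], 0.65)]
top bottle [([0.5206, -0.1926, 0.005], 0.96)]
top tumbler [([0.7274, 0.0061, 0.0024], 0.73)]
top timer [([0.3483, 0.1923, -0.0013], 0.75)]
side domino_box [([0.4139, 0.3962, 0.0016], 0.76), ([0.6109, 0.5535, 0.0015], 0.71), ([0.5634, 0.1873, -0.0011], 0.63), ([0.7504, 0.3643, -0.0015], 0.56)]
side cover_pull [([0.5414, 0.0663, 0.0604], 0.89), ([0.4103, 0.3345, 0.0593], 0.82), ([0.7413, 0.3083, 0.056], 0.62), ([0.596, 0.496, 0.0582], 0.59)]
side cap_top [([0.5215, -0.1917, 0.1676], 0.56)]
side caddy [([0.5195, -0.1907, -0.0019], 0.66)]
side bottle [([0.5199, -0.1941, 0.0039], 0.59)]
side tumbler [([0.7268, 0.0054, 0.0004], 0.92)]
side timer [([0.3468, 0.1917, 0.0049], 0.7)]
0.85
```

The top view shows the black box, its cover open, at about (277,222) with its pull at (309,229). The red cap is at (411,234). The pink and green boxes are decoys. Next I'll refine the positions from depth.

```bash
cat > h.py <<'E'
import numpy as np, cv2
from bench import readout, viewer
from scipy.spatial.transform import Rotation as R
def cloud(d,K,T):
    v,u=np.mgrid[:d.shape[0],:d.shape[1]]
    P=np.stack([(u-K[0,2])/K[0,0]*d,(v-K[1,2])/K[1,1]*d,d],-1)
    return P@T[:3,:3].T+T[:3,3]
def tool():
    s=readout.get_state(); return s,np.array(s["position"]),R.from_rotvec(s["tool_rot"]).as_matrix()
E
python3 - <<'E'
from h import *
for n in ("top","side"):
    z=np.load(f"pics/{n}0.npz"); im=z["im"].astype(int); W=cloud(z["d"],z["K"],z["cam_to_world"])
    red=(im[...,0]>120)&(im[...,1]<60)&(abs(W[...,0]-.52)<.06)&(abs(W[...,1]+.193)<.06)&(W[...,2]>.1)
    p=W[red]; print(n,"cap n",len(p),p.min(0),p.max(0), "topz",np.percentile(p[:,2],[50,90])) 
    t=p[p[:,2]>np.percentile(p[:,2],90)-.006]; c,r=cv2.minEnclosingCircle(t[:,:2].astype(np.float32)*1000); print("circle",c,r)
    # box
    m=(W[...,2]>.03)&(W[...,2]<.07)&(abs(W[...,0]-.56)<.08)&(W[...,1]<.32)&(W[...,1]>.03)
    p=W[m]; print("box",cv2.minAreaRect((p[:,:2]*1000).astype(np.float32)), cv2.fitLine((p[:,:2]*1000).astype(np.float32),cv2.DIST_HUBER,0,.01,.01).ravel())
    b=m&(W[...,2]>.052); p=W[b]; print("bar",len(p),cv2.minAreaRect((p[:,:2]*1000).astype(np.float32)),p.mean(0))
    y,x=np.argwhere(m).mean(0).astype(int)
    cv2.imwrite(f"pics/{n}z.png",cv2.resize(z["im"][170:270,220:440][:,:,::-1] if n=="top" else z["im"][200:380,220:360][:,:,::-1],None,fx=3.3,fy=3.3,interpolation=2))
s,p,r=tool(); print(r.round(3),p)
# caddy yaw: desired tool after
E
```

```text
top cap n 169 [ 0.49647346 -0.21614027  0.16486106] [ 0.54443185 -0.16955159  0.18046523] topz [0.17348933 0.17706734]
circle (520.2739868164062, -194.09652709960938) 24.99404525756836
box ((558.4822998046875, 157.7677459716797), (242.5868682861328, 67.17587280273438), 80.50508880615234) [1.7051245e-01 9.8535550e-01 5.5788788e+02 1.5739900e+02]
bar 70 ((560.1621704101562, 165.95611572265625), (213.44798278808594, 61.73867416381836), 82.26334381103516) [0.54670401 0.08143825 0.05754524]
side cap n 209 [ 0.49819244 -0.22026411  0.16887374] [ 0.54533827 -0.17333864  0.17798623] topz [0.17394078 0.1754209 ]
circle (520.1513671875, -196.71673583984375) 25.54196548461914
box ((558.6353149414062, 160.7581024169922), (251.4296112060547, 66.20548248291016), 80.43608856201172) [1.6167764e-01 9.8684365e-01 5.5716113e+02 1.5047899e+02]
bar 73 ((542.5735473632812, 67.39271545410156), (17.759424209594727, 33.22203826904297), 82.2914810180664) [0.54172208 0.06581485 0.05733582]
[[ 0.    -0.945  0.327]
 [ 0.     0.327  0.945]
 [-1.    -0.     0.   ]] [0.2123797  0.61434348 0.23361558]
```

View pics/topz.png

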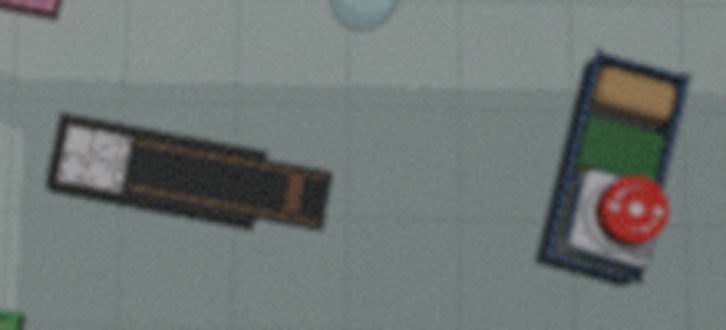

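```bash
python3 -m creep '[{"linear":[0,-0.03,-0.027],"twist":[-3,0,0],"fingers":1},{"linear":[0,-0.06,-0.054],"twist":[-6,0,0],"fingers":1},{"linear":[0,-0.09,-0.081],"twist":[-9.5,0,0],"fingers":1},{"linear":[0,-0.12,-0.108],"twist":[-9.5,0,0],"fingers":1},{"linear":[0,-0.15,-0.135],"twist":[-9.5,0,0],"fingers":1},{"linear":[0,-0.18,-0.162],"twist":[-9.5,0,0],"fingers":1},{"linear":[0,-0.21,-0.19],"twist":[-9.5,0,0],"fingers":1},{"linear":[0,-0.24,-0.217],"twist":[-9.5,0,0],"fingers":1}]' 20; python3 - <<'E'
from h import *
s,p,r=tool(); print(r.round(3),p,s["joint_positions"].round(2))
g=np.array([.5353,.0266,.12]); print((r.T@(g-p)).round(4))
E
```

```text
time: 1.52
position: [0.369, 0.3289, 0.2339]
tool_rot: [-1.085, 1.283, 1.085]
ft_force: [1.3, 0.4, -0.1]
grip_width: 0.48
[[ 0.001 -0.986  0.166]
 [ 0.001  0.166  0.986]
 [-1.    -0.     0.001]] [0.36895491 0.32891181 0.23391066] [-0.89 -0.01  0.11  1.83  0.    1.32  0.62]
[ 0.1138 -0.2142 -0.2706]
```

```bash
python3 -m creep '[{"linear":[0,-0.026,-0.032],"twist":[0,0,0],"fingers":1},{"linear":[0.01,-0.052,-0.064],"twist":[0,0,0],"fingers":1},{"linear":[0.02,-0.078,-0.096],"twist":[0,0,0],"fingers":1},{"linear":[0.03,-0.104,-0.128],"twist":[0,0,0],"fingers":1},{"linear":[0.04,-0.13,-0.16],"twist":[0,0,0],"fingers":1},{"linear":[0.05,-0.156,-0.192],"twist":[0,0,0],"fingers":1},{"linear":[0.06,-0.182,-0.224],"twist":[0,0,0],"fingers":1},{"linear":[0.07,-0.205,-0.256],"twist":[0,0,0],"fingers":1}]'; python3 -m creep '[{"linear":[0.02,-0.009,-0.015],"twist":[0,0,0],"fingers":1},{"linear":[0.044,-0.009,-0.015],"twist":[0,0,0],"fingers":1},{"linear":[0.044,-0.009,-0.015],"twist":[0,0,0],"fingers":1}]'; python3 - <<'E'
from h import *
s,p,r=tool(); print(r.round(3),p,s["joint_positions"].round(2),s["ft_force"])
for z in (.06,):
  g=np.array([.5353,.0266,z]); print((r.T@(g-p)).round(4))
for n in ("wrist","side"):
    im,d=viewer.get_image(n); cv2.imwrite(f"pics/{n}1.png",im[:,:,::-1]);P=viewer.camera_params(n); W=cloud(d,P["K"],P["cam_to_world"])
    m=(W[...,2]>.052)&(W[...,2]<.063)&(abs(W[...,0]-.54)<.03)&(W[...,1]<.1)&(W[...,1]>.05)
    q=W[m]; 
    if len(q)>20: print(n,"bar",len(q),cv2.minAreaRect((q[:,:2]*1000).astype(np.float32)),q.mean(0))
E
```

```text
time: 2.18
position: [0.5274, 0.0458, 0.1646]
tool_rot: [-1.086, 1.282, 1.085]
ft_force: [1.1, 0.7, 0.6]
grip_width: 0.009
time: 2.43
position: [0.5301, 0.029, 0.1165]
tool_rot: [-1.081, 1.292, 1.086]
ft_force: [-1.2, 0.5, 0.5]
grip_width: 0.004
[[-0.007 -0.985  0.17 ]
 [-0.002  0.17   0.986]
 [-1.     0.007 -0.003]] [0.53007165 0.02904542 0.11649757] [-0.52  0.17  0.46  1.9  -0.08  1.1   1.37] [-1.24286744  0.51759116  0.49990316]
[ 0.0565 -0.0059 -0.0014]
wrist bar 653 ((532.2301025390625, 71.87862396240234), (14.037834167480469, 16.310081481933594), 81.71178436279297) [0.53109362 0.07149291 0.05844699]
side bar 73 ((542.4402465820312, 66.3641128540039), (17.569255828857422, 33.036224365234375), 83.08674621582031) [0.54219326 0.06569072 0.05712071]
```

```bash
python3 -c "
import cv2,numpy as np
cv2.imwrite('pics/both1.png',np.hstack([cv2.resize(cv2.imread('pics/wrist1.png'),(400,300)),cv2.resize(cv2.imread('pics/side1.png')[180:330,200:400],(400,300))]))"
```

```text
(no output)
```

View pics/both1.png

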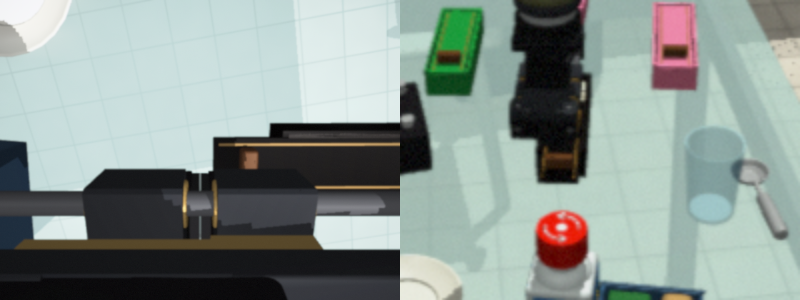

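```bash
python3 -m creep '[{"linear":[0.02,-0.002,-0.003],"twist":[0,0,0],"fingers":1},{"linear":[0.04,-0.002,-0.003],"twist":[0,0,0],"fingers":1},{"linear":[0.055,-0.002,-0.003],"twist":[0,0,0],"fingers":1},{"linear":[0.055,-0.002,-0.003],"twist":[0,0,0],"fingers":1},{"linear":[0.055,-0.002,-0.003],"twist":[0,0,0],"fingers":1}]'; python3 - <<'E'
from h import *
s,p,r=tool(); print(r.round(3),p,s["ft_force"])
for z in (.06,):
  g=np.array([.5353,.0266,z]); print((r.T@(g-p)).round(4))
for n in ("wrist","side"):
    im,d=viewer.get_image(n); cv2.imwrite(f"pics/{n}2.png",im[:,:,::-1])
a=cv2.imread('pics/wrist2.png');b=cv2.imread('pics/side2.png')[200:290,220:340]
cv2.imwrite('pics/both2.png',np.hstack([cv2.resize(a,(400,300)),cv2.resize(b,(400,300))]))
E
```

```text
time: 2.95
position: [0.5346, 0.0291, 0.0665]
tool_rot: [-1.087, 1.282, 1.087]
ft_force: [1.3, -0.0, 0.2]
grip_width: 0.001
[[ 0.001 -0.986  0.164]
 [ 0.001  0.164  0.986]
 [-1.    -0.001  0.001]] [0.53457557 0.02909354 0.06649621] [ 1.29015724 -0.02676003  0.18597041]
[ 0.0065 -0.0011 -0.0023]
```

View pics/both2.png

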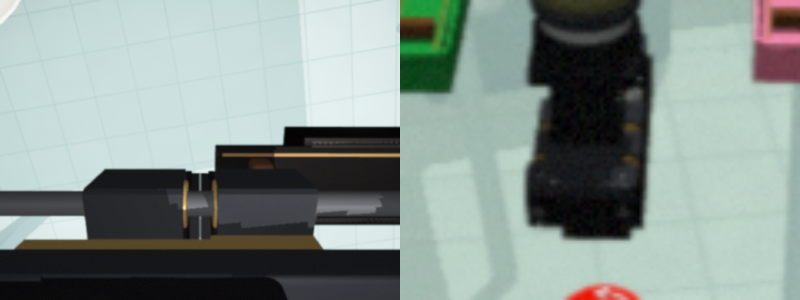

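```bash
python3 -m creep '[{"linear":[0.007,-0.001,0],"twist":[0,0,0],"fingers":1},{"linear":[0.007,-0.001,0],"twist":[0,0,0],"fingers":1},{"linear":[0.007,-0.001,0.005],"twist":[0,0,0],"fingers":1},{"linear":[0.007,-0.001,0.010],"twist":[0,0,0],"fingers":1},{"linear":[0.007,-0.001,0.015],"twist":[0,0,0],"fingers":1},{"linear":[0.007,-0.001,0.020],"twist":[0,0,0],"fingers":1},{"linear":[0.007,-0.001,0.025],"twist":[0,0,0],"fingers":1},{"linear":[0.007,-0.001,0.025],"twist":[0,0,0],"fingers":1}]'; python3 - <<'E'
from h import *
s,p,r=tool(); print(r.round(3),p,s["ft_force"])
c=np.array([.5638,.1872]);d=np.array([.167,.986]); print((p[:2]-c)@d, (p[:2]-c)@[.986,-.167])
for n in ("wrist","top"):
    im,dd=viewer.get_image(n); cv2.imwrite(f"pics/{n}3.png",im[:,:,::-1])
a=cv2.imread('pics/wrist3.png');b=cv2.imread('pics/top3.png')[180:270,220:340]
cv2.imwrite('pics/both3.png',np.hstack([cv2.resize(a,(400,300)),cv2.resize(b,(400,300))]))
E
```

```text
time: 3.72
position: [0.5396, 0.0538, 0.0585]
tool_rot: [-1.087, 1.282, 1.087]
ft_force: [-0.1, -0.5, -0.1]
grip_width: 0.004
[[ 0.    -0.986  0.164]
 [ 0.     0.164  0.986]
 [-1.    -0.     0.   ]] [0.53963398 0.05382366 0.05847378] [-0.14293478 -0.49321546 -0.12344357]
-0.13554479197640296 -0.0015538446211119975
```

View pics/both3.png

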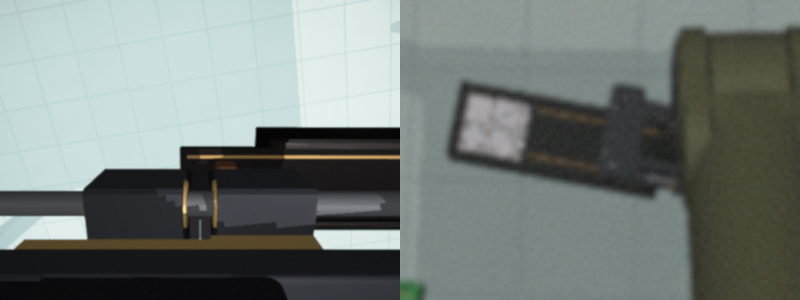

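```bash
python3 -m creep '[{"linear":[0,0,0.006],"twist":[0,0,0],"fingers":1},{"linear":[0,0,0.012],"twist":[0,0,0],"fingers":1},{"linear":[0,0,0.018],"twist":[0,0,0],"fingers":1},{"linear":[0,0,0.024],"twist":[0,0,0],"fingers":1},{"linear":[0,0,0.030],"twist":[0,0,0],"fingers":1},{"linear":[0,0,0.036],"twist":[0,0,0],"fingers":1},{"linear":[0,0,0.042],"twist":[0,0,0],"fingers":1},{"linear":[0,0,0.042],"twist":[0,0,0],"fingers":1}]'; python3 - <<'E'
from h import *
s,p,r=tool(); print(p,s["ft_force"])
c=np.array([.5638,.1872]);d=np.array([.167,.986]); print((p[:2]-c)@d, (p[:2]-c)@[.986,-.167])
for n in ("wrist","top"):
    im,dd=viewer.get_image(n); cv2.imwrite(f"pics/{n}4.png",im[:,:,::-1])
a=cv2.imread('pics/wrist4.png');b=cv2.imread('pics/top4.png')[180:270,220:340]
cv2.imwrite('pics/both4.png',np.hstack([cv2.resize(a,(400,300)),cv2.resize(b,(400,300))]))
E
```

```text
time: 4.48
position: [0.5467, 0.0959, 0.0584]
tool_rot: [-1.086, 1.282, 1.087]
ft_force: [0.6, -0.0, -0.3]
grip_width: 0.002
[0.54667274 0.09585594 0.05844146] [ 0.63621246 -0.0392837  -0.3268223 ]
-0.09292549734770023 -0.0016330245039943897
```

View pics/both4.png

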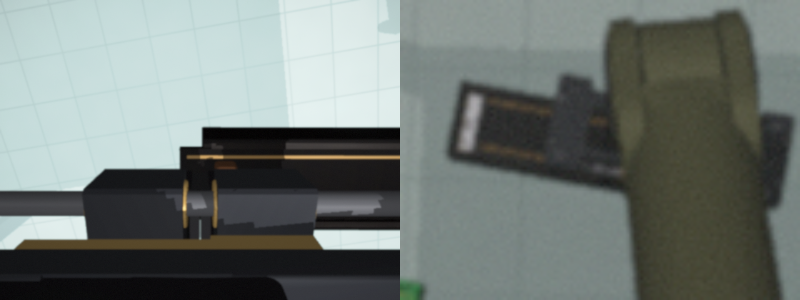

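```bash
python3 -m creep '[{"linear":[0,0,0.005],"twist":[0,0,0],"fingers":1},{"linear":[0,0,0.010],"twist":[0,0,0],"fingers":1},{"linear":[0,0,0.014],"twist":[0,0,0],"fingers":1},{"linear":[0,0,0.014],"twist":[0,0,0],"fingers":1}]'; python3 -m creep '[{"linear":[0,0,0.002],"twist":[0,0,0],"fingers":1},{"linear":[0,0,0.002],"twist":[0,0,0],"fingers":1}]';python3 - <<'E'
from h import *
s,p,r=tool(); print(p,s["ft_force"])
for n in ("wrist","top"):
    im,dd=viewer.get_image(n); cv2.imwrite(f"pics/{n}5.png",im[:,:,::-1])
a=cv2.imread('pics/wrist5.png');b=cv2.imread('pics/top5.png')[180:270,220:340]
cv2.imwrite('pics/both5.png',np.hstack([cv2.resize(a,(400,300)),cv2.resize(b,(400,300))]))
E
```

```text
time: 4.92
position: [0.5489, 0.1088, 0.0584]
tool_rot: [-1.086, 1.282, 1.086]
ft_force: [-0.7, -1.4, 0.5]
grip_width: 0.005
time: 5.08
position: [0.5491, 0.11, 0.0585]
tool_rot: [-1.085, 1.283, 1.086]
ft_force: [0.2, 0.2, 0.3]
grip_width: 0.005
[0.54909082 0.10998969 0.0584619 ] [0.24175975 0.19051511 0.29284386]
```

View pics/both5.png

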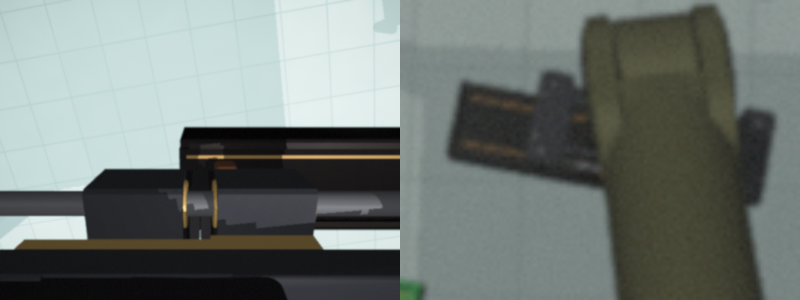

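```bash
for i in 1 2; do python3 -m creep '[{"linear":[0,0,0.002],"twist":[0,0,0],"fingers":1},{"linear":[0,0,0.002],"twist":[0,0,0],"fingers":1},{"linear":[0,0,0.002],"twist":[0,0,0],"fingers":1}]' | egrep 'pos|ft'; done
```

```text
position: [0.5493, 0.1109, 0.0584]
ft_force: [-1.4, -2.9, 1.3]
position: [0.5493, 0.1109, 0.0584]
ft_force: [-2.3, -7.1, 3.2]
```

```bash
python3 -m creep '[{"linear":[0,0,0.003],"twist":[0,0,0],"fingers":1},{"linear":[0,0,0.003],"twist":[0,0,0],"fingers":1},{"linear":[0,0,0.003],"twist":[0,0,0],"fingers":1}]' | egrep 'pos|ft'; python3 -m creep '[{"linear":[0,0,-0.02],"twist":[0,0,0],"fingers":1},{"linear":[-0.03,0,-0.03],"twist":[0,0,0],"fingers":1},{"linear":[-0.07,0,-0.035],"twist":[0,0,0],"fingers":1},{"linear":[-0.11,0,-0.07],"twist":[0,0,0],"fingers":-1},{"linear":[-0.15,0,-0.105],"twist":[0,0,0],"fingers":-1},{"linear":[-0.19,0,-0.13],"twist":[0,0,0],"fingers":-1}]'; python3 - <<'E'
from h import *
s,p,r=tool(); print(p,r.round(3),s["joint_positions"].round(2),s["ft_force"])
im,dd=viewer.get_image("side"); cv2.imwrite(f"pics/side6.png",cv2.resize(im[180:360,200:440],None,fx=3.3,fy=3.3)[:,:,::-1])
im,d=viewer.get_image("top");P=viewer.camera_params("top"); W=cloud(d,P["K"],P["cam_to_world"])
cv2.imwrite(f"pics/top6.png",cv2.resize(im[180:270,200:440],None,fx=3.3,fy=3.3)[:,:,::-1])
E
```

```text
position: [0.5493, 0.1111, 0.0584]
ft_force: [-4.1, -11.7, 5.4]
time: 6.43
position: [0.5308, 0.0035, 0.2267]
tool_rot: [-1.085, 1.282, 1.086]
ft_force: [1.2, 0.6, -0.3]
grip_width: 0.151
[0.5307744  0.00349901 0.22669783] [[ 0.    -0.986  0.166]
 [ 0.001  0.166  0.986]
 [-1.    -0.     0.001]] [-0.52  0.07  0.49  1.77 -0.03  1.31  1.38] [ 1.19048981  0.59088214 -0.30762188]
```

View pics/side6.png

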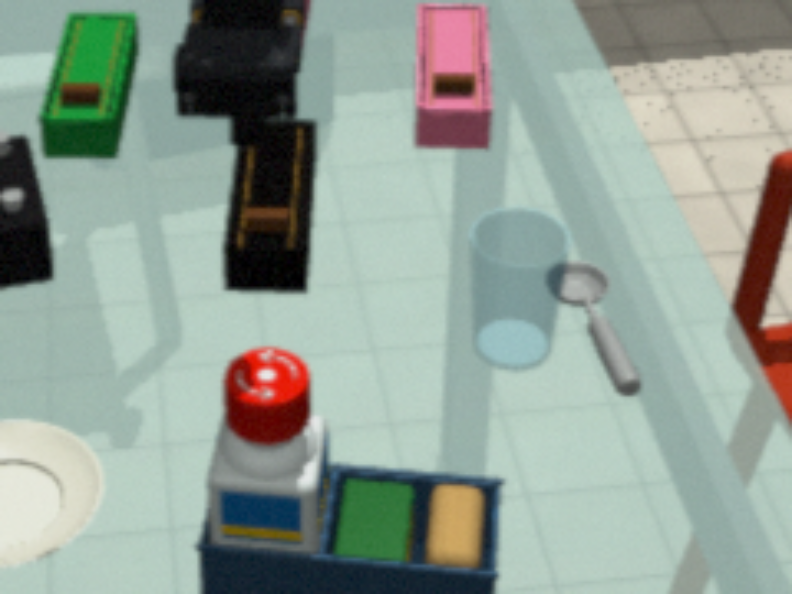

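View pics/top6.png

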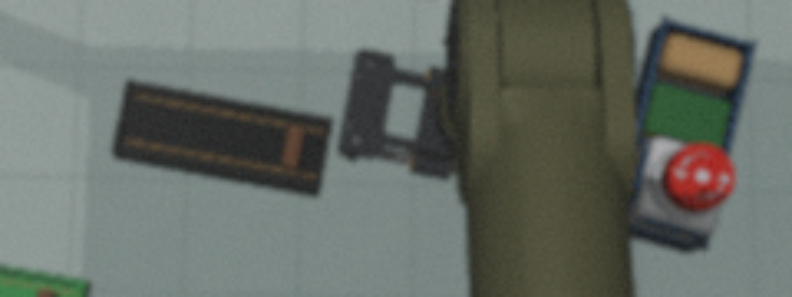

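The side view shows the cover shut flush, with the pull near the front end at (267,220), and the push force rose to about 12 N with no further motion. Next I'll move over the cap, turning clockwise first to leave wrist range.

```bash
python3 -m creep '[{"linear":[-0.02,-0.003,-0.025],"twist":[7,0,0],"fingers":-1},{"linear":[-0.02,-0.006,-0.05],"twist":[14,0,0],"fingers":-1},{"linear":[-0.02,-0.009,-0.075],"twist":[21,0,0],"fingers":-1},{"linear":[-0.02,-0.012,-0.1],"twist":[28,0,0],"fingers":-1},{"linear":[-0.02,-0.015,-0.125],"twist":[35,0,0],"fingers":-1},{"linear":[-0.02,-0.018,-0.15],"twist":[42,0,0],"fingers":-1},{"linear":[-0.02,-0.021,-0.175],"twist":[49,0,0],"fingers":-1},{"linear":[-0.02,-0.023,-0.196],"twist":[56,0,0],"fingers":-1}]';python3 -m creep '[{"linear":[0,0,0],"twist":[6,0,0],"fingers":-1},{"linear":[0,0,0],"twist":[12,0,0],"fingers":-1},{"linear":[0,0,0],"twist":[12,0,0],"fingers":-1},{"linear":[0,0,0],"twist":[12,0,0],"fingers":-1}]'; cat > cap.py <<'E'
from h import *
from bench import nets
s,p,r=tool(); print(p.round(4),r.round(3).tolist(),s["joint_positions"].round(2),s["ft_force"].round(1),s["grip_width"])
for n in ("top","side","wrist"):
    im,d=viewer.get_image(n);P=viewer.camera_params(n); W=cloud(d,P["K"],P["cam_to_world"]);i=im.astype(int)
    cv2.imwrite(f"pics/{n}_{s['time']:.2f}.png",im[:,:,::-1])
    red=(i[...,0]>90)&(i[...,1]<60)&(abs(W[...,0]-.52)<.06)&(abs(W[...,1]+.193)<.06)&(W[...,2]>.1)
    q=W[red]
    if len(q)>30:
        t=q[q[:,2]>np.percentile(q[:,2],90)-.006]; print(n,len(q),np.percentile(q[:,2],[5,50,90]),cv2.minEnclosingCircle(t[:,:2].astype(np.float32)*1000))
    print(n,[(np.round(a["centre"],4),a["conf"]) for a in nets.place_of(n,"cap_top")],[(np.round(a["centre"],4),a["conf"]) for a in nets.place_of(n,"bottle")])
g=np.array([.521,-.194]); print("shift",(r.T@np.r_[g-p[:2],0]).round(4))
print(readout.get_state()["time"])
E
python3 cap.py; ls pics
```

```text
time: 7.2
position: [0.5217, -0.1936, 0.2449]
tool_rot: [-0.329, 1.545, 0.33]
ft_force: [-1.0, 0.2, -0.7]
grip_width: 0.846
time: 7.53
position: [0.5218, -0.1918, 0.2448]
tool_rot: [-0.173, 1.564, 0.174]
ft_force: [0.9, 0.5, 0.5]
grip_width: 0.995
[ 0.5218 -0.1918  0.2448] [[0.0, -0.219, 0.976], [0.001, 0.976, 0.219], [-1.0, 0.001, 0.0]] [-0.35  0.13  0.72  1.69 -0.09  1.35  0.61] [0.9 0.5 0.5] 0.9949734424570058
top 144 [0.16578689 0.17387982 0.17845056] ((517.492431640625, -185.86520385742188), 30.48700523376465)
top [(array([ 0.5252, -0.1986,  0.1683]), 0.51), (array([ 0.567 ,  0.1865, -0.0023]), 0.44)] [(array([ 0.521 , -0.1894,  0.0058]), 0.83)]
side 433 [0.14563701 0.16928826 0.17486934] ((520.1710815429688, -197.66900634765625), 25.388973236083984)
side [(array([ 0.5216, -0.1957,  0.1747]), 0.97)] [(array([ 0.5144, -0.1922,  0.0056]), 0.7)]
wrist 1935 [0.15559607 0.17192841 0.17287998] ((519.2534790039062, -192.74916076660156), 25.780132293701172)
wrist [(array([ 0.5202, -0.1939,  0.1711]), 0.77)] [(array([ 0.5235, -0.1869,  0.0078]), 0.64), (array([7.318e-01, 7.700e-03, 4.000e-04]), 0.58)]
shift [-0.     -0.002  -0.0013]
7.9833
both1.png
both2.png
both3.png
both4.png
both5.png
side0.npz
side0.png
side1.png
side2.png
side6.png
side_7.53.png
sidez.png
top0.npz
top0.png
top3.png
top4.png
top5.png
top6.png
top_7.53.png
topz.png
wrist0.npz
wrist0.png
wrist1.png
wrist2.png
wrist3.png
wrist4.png
wrist5.png
wrist_7.53.png
```

```bash
python3 -m creep '[{"linear":[0.02,-0.0015,-0.002],"twist":[0,0,0],"fingers":-1},{"linear":[0.045,-0.0015,-0.002],"twist":[0,0,0],"fingers":-1},{"linear":[0.07,-0.0015,-0.002],"twist":[0,0,0],"fingers":-1},{"linear":[0.085,-0.0015,-0.002],"twist":[0,0,0],"fingers":-1},{"linear":[0.094,-0.0015,-0.002],"twist":[0,0,0],"fingers":-1},{"linear":[0.094,-0.0015,-0.002],"twist":[0,0,0],"fingers":-1},{"linear":[0.094,-0.0015,-0.002],"twist":[0,0,0],"fingers":-1}]'; python3 - <<'E'
from h import *
for n in ("wrist","side"):
    im,dd=viewer.get_image(n); cv2.imwrite(f"pics/{n}7.png",im[:,:,::-1])
a=cv2.imread('pics/wrist7.png');b=cv2.imread('pics/side7.png')[240:360,200:360]
cv2.imwrite('pics/both7.png',np.hstack([cv2.resize(a,(400,300)),cv2.resize(b,(400,300))]))
E
```

```text
time: 8.57
position: [0.5199, -0.1949, 0.1516]
tool_rot: [-0.17, 1.564, 0.17]
ft_force: [0.2, -0.1, 0.0]
grip_width: 1.001
```

View pics/both7.png

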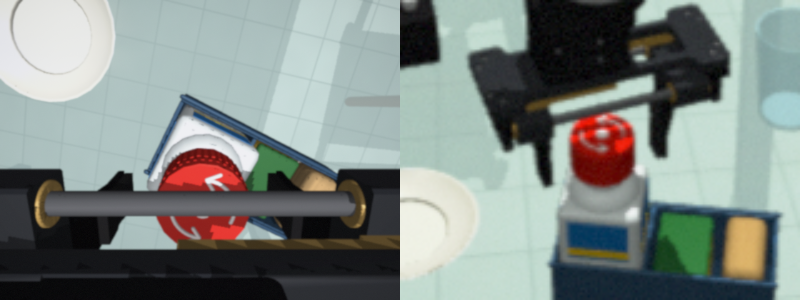

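Both views show the cap centred between the open fingers, so I'll close on it.

```bash
python3 -m creep '[{"linear":[0,0,0],"twist":[0,0,0],"fingers":1},{"linear":[0,0,0],"twist":[0,0,0],"fingers":1},{"linear":[0,0,0],"twist":[0,0,0],"fingers":1},{"linear":[0,0,0],"twist":[0,0,0],"fingers":1},{"linear":[0,0,0],"twist":[0,0,0],"fingers":1},{"linear":[0,0,0],"twist":[0,0,0],"fingers":1},{"linear":[0,0,0],"twist":[0,0,0],"fingers":1}]' 45;  python3 -m creep '[{"linear":[0.002,0,0],"twist":[0,0,0],"fingers":1},{"linear":[0.002,0,0],"twist":[0,0,0],"fingers":1}]'
```

```text
time: 9.25
position: [0.5204, -0.1945, 0.1515]
tool_rot: [-0.17, 1.563, 0.171]
ft_force: [1.9, 1.1, 0.6]
grip_width: 0.589
time: 9.42
position: [0.5211, -0.1946, 0.1501]
tool_rot: [-0.171, 1.561, 0.17]
ft_force: [2.5, -0.1, 6.3]
grip_width: 0.593
```

```bash
python3 -m creep '[{"linear":[0.002,0,0],"twist":[0,0,0],"fingers":1},{"linear":[0.004,0,0],"twist":[0,0,0],"fingers":1},{"linear":[0.004,0,0],"twist":[0,0,0],"fingers":1},{"linear":[0.004,0,0],"twist":[0,0,0],"fingers":1}]'
```

```text
time: 9.75
position: [0.5214, -0.1945, 0.1472]
tool_rot: [-0.171, 1.561, 0.171]
ft_force: [0.5, 2.4, 11.2]
grip_width: 0.592
```

```bash
python3 -m creep '[{"linear":[0.0015,0,0],"twist":[0,0,0],"fingers":1},{"linear":[0.0015,0,0],"twist":[0,0,0],"fingers":1},{"linear":[0.0015,0,0],"twist":[-4,0,0],"fingers":1},{"linear":[0.0015,0,0],"twist":[-8,0,0],"fingers":1},{"linear":[0.0015,0,0],"twist":[-12,0,0],"fingers":1},{"linear":[0.0015,0,0],"twist":[-12,0,0],"fingers":1}]'; python3 -c "
from bench import readout; s=readout.get_state(); print(s['torque'],s['joint_positions'])"
```

```text
time: 10.25
position: [0.5214, -0.195, 0.1461]
tool_rot: [-0.337, 1.541, 0.336]
ft_force: [-0.2, 1.0, 12.1]
grip_width: 0.589
[0.26558188 0.12604135 0.05760187] [-0.29756036  0.20928207  0.68613844  1.82211787 -0.14578993  1.15696101
  0.86596998]
```

```bash
python3 -m creep '[{"linear":[0,0,0],"twist":[-6,0,0],"fingers":1},{"linear":[0,0,0],"twist":[-12,0,0],"fingers":1},{"linear":[0,0,0],"twist":[-18,0,0],"fingers":1},{"linear":[0,0,0],"twist":[-24,0,0],"fingers":1},{"linear":[0,0,0],"twist":[-24,0,0],"fingers":1}]'; python3 - <<'E'
from h import *
s,p,r=tool(); print(s["torque"].round(2),s["joint_positions"].round(2),np.degrees(np.arctan2(r[1,2],r[0,2])))
for n in ("wrist","top"):
    im,dd=viewer.get_image(n); cv2.imwrite(f"pics/{n}8.png",im[:,:,::-1])
a=cv2.imread('pics/wrist8.png');b=cv2.imread('pics/wrist7.png')
cv2.imwrite('pics/both8.png',np.hstack([cv2.resize(a,(400,300)),cv2.resize(b,(400,300))]))
E
```

```text
time: 10.67
position: [0.5214, -0.1954, 0.1462]
tool_rot: [-0.665, 1.463, 0.662]
ft_force: [0.0, 1.0, 12.9]
grip_width: 0.584
[0.14 0.14 0.03] [-0.25  0.2   0.63  1.82 -0.13  1.16  1.27] 48.69628091752525
```

View pics/both8.png

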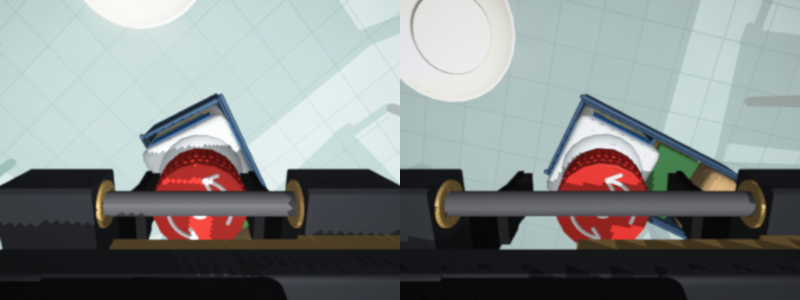

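The arrows sit at the same place in the wrist view, (215,185), while the bottle behind has rotated. So the cap is turning with the gripper, about 36° so far.

```bash
python3 -m creep '[{"linear":[0,0,0],"twist":[-6,0,0],"fingers":1},{"linear":[0,0,0],"twist":[-12,0,0],"fingers":1},{"linear":[0,0,0],"twist":[-18,0,0],"fingers":1},{"linear":[0,0,0],"twist":[-26,0,0],"fingers":1},{"linear":[0,0,0],"twist":[-26,0,0],"fingers":1},{"linear":[0,0,0],"twist":[-26,0,0],"fingers":1}]'; python3 - <<'E'
from h import *
s,p,r=tool(); print(s["torque"].round(2),s["joint_positions"].round(2),np.degrees(np.arctan2(r[1,2],r[0,2])))
im,dd=viewer.get_image("wrist"); cv2.imwrite(f"pics/wrist9.png",im[:,:,::-1])
E
```

```text
time: 11.27
position: [0.5214, -0.1955, 0.1462]
tool_rot: [-1.01, 1.322, 1.004]
ft_force: [1.0, 1.4, 12.1]
grip_width: 0.589
[0.06 0.08 0.03] [-0.21  0.2   0.58  1.82 -0.12  1.15  1.71] 74.4901112977504
```

View pics/wrist9.png

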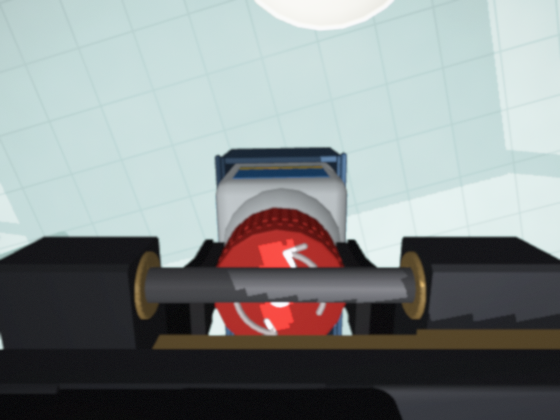

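It has turned 62° with no slip. Now I'll let it up slowly.

```bash
python3 -m creep '[{"linear":[-0.003,0,0],"twist":[0,0,0],"fingers":1},{"linear":[-0.006,0,0],"twist":[0,0,0],"fingers":1},{"linear":[-0.008,0,0],"twist":[0,0,0],"fingers":1},{"linear":[-0.010,0,0],"twist":[0,0,0],"fingers":1},{"linear":[-0.012,0,0],"twist":[0,0,0],"fingers":1},{"linear":[-0.012,0,0],"twist":[0,0,0],"fingers":1}]'; python3 -m creep '[{"linear":[-0.004,0,0],"twist":[0,0,0],"fingers":1},{"linear":[-0.008,0,0],"twist":[0,0,0],"fingers":1},{"linear":[-0.008,0,0],"twist":[0,0,0],"fingers":1}]'
```

```text
time: 11.82
position: [0.5193, -0.1946, 0.1553]
tool_rot: [-1.006, 1.326, 1.008]
ft_force: [1.5, 0.1, -0.5]
grip_width: 0.587
time: 12.07
position: [0.5197, -0.195, 0.1644]
tool_rot: [-1.007, 1.326, 1.007]
ft_force: [0.3, -0.5, 0.3]
grip_width: 0.586
```

```bash
python3 -m creep '[{"linear":[-0.008,0,0],"twist":[0,0,0],"fingers":1},{"linear":[-0.016,0,0],"twist":[0,0,0],"fingers":1},{"linear":[-0.024,0,0],"twist":[0,0,0],"fingers":1},{"linear":[-0.031,0,0],"twist":[0,0,0],"fingers":1},{"linear":[-0.031,0,0],"twist":[0,0,0],"fingers":1},{"linear":[-0.031,0,0],"twist":[0,0,0],"fingers":1},{"linear":[-0.031,0,0],"twist":[0,0,0],"fingers":1}]'; python3 cap.py;  python3 - <<'E'
from h import *
from bench import nets
for n in ("side","top"):
    im,dd=viewer.get_image(n); cv2.imwrite(f"pics/{n}10.png",im[:,:,::-1])
    print([(np.round(a["centre"],4),a["conf"]) for a in nets.place_of(n,"bottle_mouth")],[(np.round(a["centre"],4),a["conf"]) for a in nets.place_of(n,"cap")])
a=cv2.imread('pics/side10.png')[210:360,200:400];b=cv2.imread('pics/top10.png')[130:280,200:400]
cv2.imwrite('pics/both10.png',np.hstack([cv2.resize(a,(400,300)),cv2.resize(b,(400,300))]))
E
```

```text
time: 12.65
position: [0.5196, -0.1947, 0.1946]
tool_rot: [-1.007, 1.326, 1.007]
ft_force: [-0.4, 0.4, 0.7]
grip_width: 0.586
[ 0.5196 -0.1947  0.1946] [[-0.0, -0.963, 0.268], [0.0, 0.268, 0.963], [-1.0, 0.0, 0.0]] [-0.22  0.15  0.59  1.76 -0.09  1.25  1.69] [-0.4  0.4  0.7] 0.5855444479737107
top [(array([ 0.5198, -0.1964,  0.2117]), 0.41)] [(array([ 0.5186, -0.1909,  0.0065]), 0.52)]
side [] [(array([ 0.5155, -0.1917,  0.0049]), 0.62)]
wrist 6268 [0.19619108 0.21522937 0.21620766] ((511.4120178222656, -191.97898864746094), 29.81242561340332)
wrist [(array([ 0.5174, -0.1966,  0.214 ]), 0.92)] [(array([ 0.5229, -0.1904,  0.0098]), 0.77)]
shift [-0.     -0.0011  0.001 ]
13.1
[(array([ 0.5193, -0.1956,  0.149 ]), 0.82)] [(array([ 0.5232, -0.196 ,  0.188 ]), 0.56)]
[(array([ 0.5213, -0.1977,  0.1515]), 0.68)] [(array([ 0.5209, -0.1929,  0.1806]), 0.58)]
```

View pics/both10.png

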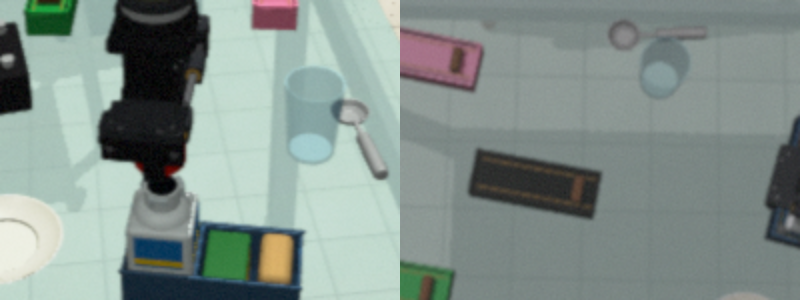

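The side view shows the open neck standing in the caddy at (160,190), with the red cap in the gripper just above it. The top view shows the cover still shut.

```bash
python3 -c "
from bench import job,readout; print(job.close_job()); print(readout.get_state()['time'])"
```

```text
the job is handed in; nothing more can be done
None
the job is handed in; nothing more can be done
```

I slid the domino cover shut, then pressed the red cap down, turned it 62° anticlockwise and lifted it off. The job was handed in at about 13.3 s, with the cap held level about 35 mm above the open bottle mouth.

- **Cover:** I pushed until it stopped moving, with the push force rising to about 12 N. The side and top pictures show it flush.
- **Cap:** It was pressed about 5.4 mm at about 12 N. The arrows stayed fixed in the wrist view, so it did not slip in the gripper. It lifted with no sign of the bottle's weight on the wrist.
- **Last checks:** The networks put the mouth at (0.520, −0.196, 0.150), so the bottle is still standing in the caddy. They put the cap's lower edge at 0.181–0.188 m, close to straight above. The grip still held at about 51 mm.
- **Disagreements:** The side camera gave no cap-top reading in the last check because the gripper hid it. The wrist circle fit was off (radius 30 mm, 8 mm aside) because the gripper partly covered the cap, so I disregarded it.
- **Other objects:** The tumbler and spoon look unmoved in the last pictures. The saucer and timer are only partly in frame, and I did not measure any of the four.

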